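Turn over a row of sample tubs

ROBOT

A 6-joint arm with a two-finger parallel gripper is mounted at the origin on the work surface. World frame = base frame: x ahead of the robot, y to its left, z up, the work surface at z = 0. Lengths are in m, angles in rad, forces in N, time in s.
With the tool pointing down it reaches from about 0.35 to 0.975 m from the base axis. Payload 4.9 kg.
Tool frame: the origin (TCP) lies at the very end of the fingers, on their centre line; the grasp point (between the pads) lies 19 mm behind it; z points along the fingers, y is the line along which they close (so a half turn about z gives the same grasp; the last joint's range is limited). The gripper opens to 85 mm and grips with 20 to 120 N. Pads are 22 mm wide; open, the fingers measure 114 mm over their backs; the gripper's body (76 mm by 85 mm) begins 54 mm behind the grasp point. The pads swing forward as they close: fully open they stand 13 mm farther back than shut.
Start: joints at [-1.268, 0.053, 1.613, -0, 1.476, -0.119], TCP at [0.256, -0.57, 0.231] pointing down, gripper open.
Joint ranges: [-3.01, 3.01], [-1.01, 2.22], [0.06, 2.58], [-1.02, 4.17], [0.09, 2.62], [-3.14, 3.14]. Speed limits (rad/s): [2.57, 2.57, 3.14, 3.14, 3.14, 3.14].

INTERFACE

Orientations are given as a unit quaternion [w, x, y, z].
In Python, from plant import state, optics, ticket, nets gives the robot as it stands. The module is installed in compiled form; this text tells all that it offers.
- The arm moves only by the shell command python3 -m inch 'ROWS' [OPENING]. ROWS is JSON, a list of rows, each an object of numbers: "dx", "dy", "dz": the shift along the tool's x, y, z as a fraction of full scale; "rx", "ry", "rz": the turn, a rotation vector about the tool's x, y, z as a fraction of full scale. In form: [{"dx": .., "dy": .., "dz": .., "rx": .., "ry": .., "rz": ..}, ...]. A call has 1 to 5 rows; each row is the pose to reach, as a shift and turn from the pose commanded when the call began, along the tool's axes at that moment; what a row does not reach only later rows make up. Full scale, the value 1, is 0.8 m for a shift and 1.5 rad for a turn. A row lasts 1/10 s, in which the tool goes at most 50 mm and 8.59 degrees, less where a joint would pass 70% of its speed; a pose out of reach is approached as far as the arm can. A call with a number of a shift or a turn outside -1 to 1 is refused whole. A call with a gripper value outside its range is refused whole. OPENING is the opening, from -1 (shut) to 1 (fully open), set as the call begins (- or left out, the last holds). The fingers move at their own pace and stop on an object; the grip force is fixed at half the most. Time passes only in rows, so rows that repeat a pose let the fingers close. It gives the time, the measured TCP pose, the force, the opening and the grip force at its end, in the units of the state.
- state(): the state, without advancing time (a new reading comes with each control period).
- optics.grab_frame(name): name is "scene" or "top" or "wrist"; returns the picture (384x512x3 uint8, red, green, blue); there is no depth.
- optics.camera_info(name): a dict with "fx", "fy", "cx", "cy" (pixels), "k1" (the pictures are not rectified: a ray, as slopes to the right and down, at radius r is drawn at 1 + k1 r^2 times it, then the intrinsics apply), "R" (3x3) and "t" (3): a world point X has camera coordinates R X + t. Camera axes: x right, y down, z forward; pixel columns grow to the right and rows downward; lengths in m; the calibration is good to about 2 mm. A picture is of the moment at which its call begins: read the wrist's pose just before it. camera_info takes no time and is no camera call; for the wrist camera it gives the pose at the moment of the call.
- ticket.job_done(): hands the job in; it is judged then, once.
Trained networks look in the newest picture that a camera, given by its name, has taken for a name from the list of things; names that differ only in an ending like _2 or _b are one class to them, and where a whole thing is asked for, a point or a joint stands for the part that bears it (a point fixed in the world has none). Each returns a list of dicts, best first, with "confidence" (0 to 1); they miss things now and then, are a little off and sometimes report something else, mostly with a low value. They report only what shows in the picture. A call takes as long as a camera call. They do not tell look-alikes from the thing itself.
- nets.boxes_of(camera, name): "bbox" ([centre column, centre row, width, height] in pixels, round what is visible of it).
- nets.outline_of(camera, name): "pixels" (384x512 bool, what is visible of it) and "bbox" ([centre column, centre row, width, height] in pixels, round what is visible of it).
The state is a dict: "time": time; "joint_pos": joint angles; "joint_vel": joint speeds; "joint_efforts": joint torques, N m; "tool_pos": TCP position; "tool_rot": TCP orientation; "contact_force": force on the tool from outside, world axes, zero at the start; "ft_torque": the same for the moment, N m; "gripper_width": opening from 0.0 (shut) to 1.0 (fully open); "grasp_force": force on a finger pad.
Only numpy, scipy, OpenCV 4.12 (cv2) and the standard library are available. Lean on these libraries where they do the work, as an engineer would, in place of code of your own. Each camera call takes 0.05 s, during which the arm holds its last target. There are 200 camera calls.

TASK

Move the four sample tubs from the silver rack to the empty green rack in reverse order, so that the tub that was leftmost as seen from the robot ends up rightmost, and so on along the row, one tub to each bay. Keep the tubs upright, set each one down without dropping it, and leave them all sitting flat in their bays.

Things in the scene. Friction and masses are not known exactly. Their poses are not given: they have to be found in the camera images.
- tub_red_mid (a point): Loose clear lidded sample tub with a red lid, 50 mm (its x) by 46 mm (its y) by 60 mm high, about 0.12 kg, in a bay of the silver rack. This point is its centre, 30 mm above its underside; z up. The sides to grip are those 50 mm apart along its x (clear of its neighbours, which stand about 26 mm away along y).
- tub_yellow_mid (a point): Loose clear lidded sample tub with a yellow lid, 50 mm (its x) by 46 mm (its y) by 60 mm high, about 0.12 kg, in a bay of the silver rack. This point is its centre, 30 mm above its underside; z up. The sides to grip are those 50 mm apart along its x (clear of its neighbours, which stand about 26 mm away along y).
- tub_blue_mid (a point): Loose clear lidded sample tub with a blue lid, 50 mm (its x) by 46 mm (its y) by 60 mm high, about 0.12 kg, in a bay of the silver rack. This point is its centre, 30 mm above its underside; z up. The sides to grip are those 50 mm apart along its x (clear of its neighbours, which stand about 26 mm away along y).
- tub_black_mid (a point): Loose clear lidded sample tub with a black lid, 50 mm (its x) by 46 mm (its y) by 60 mm high, about 0.12 kg, in a bay of the silver rack. This point is its centre, 30 mm above its underside; z up. The sides to grip are those 50 mm apart along its x (clear of its neighbours, which stand about 26 mm away along y).
- ticket_red: Fixed flat red ticket, 22 x 40 x 4 mm, on the silver rack's front ledge, about 65 mm in front (-x of the rack) of the bay where the red-lidded tub starts; it stays there as a record of the starting order. Origin at the centre of its underside.
- ticket_yellow: Fixed flat yellow ticket, 22 x 40 x 4 mm, on the silver rack's front ledge, about 65 mm in front (-x of the rack) of the bay where the yellow-lidded tub starts; it stays there as a record of the starting order. Origin at the centre of its underside.
- ticket_blue: Fixed flat blue ticket, 22 x 40 x 4 mm, on the silver rack's front ledge, about 65 mm in front (-x of the rack) of the bay where the blue-lidded tub starts; it stays there as a record of the starting order. Origin at the centre of its underside.
- ticket_black: Fixed flat black ticket, 22 x 40 x 4 mm, on the silver rack's front ledge, about 65 mm in front (-x of the rack) of the bay where the black-lidded tub starts; it stays there as a record of the starting order. Origin at the centre of its underside.
- rack_from: Fixed silver rack in which the tubs start, on the robot's left or right, 126 (x) by 300 mm (y), with a front (-x) ledge for tickets. Origin: on the table under the middle of its row of four bays, which are centred at x = 0, y = +108, +36, -36, -108 mm (+y: leftward seen from the robot). Deck 12 mm above the table; bays 70 (x) by 66 mm (y), within lips and dividers 6 mm thick and 5 mm high.
- rack_to: Fixed green rack, empty, on the other side, same shape as the silver one; each is turned up to 15 degrees. Origin: on the table under the middle of its row of four bays, which are centred at x = 0, y = +108, +36, -36, -108 mm (+y: leftward seen from the robot). Deck 12 mm above the table; bays 70 (x) by 66 mm (y), within lips and dividers 6 mm thick and 5 mm high.
There are look-alikes about, which are no part of the job. Leave any turquoise look-alike of the part that bears tub_blue_mid alone.

How it is judged:
By the outcome, as a careful person would: the job done as asked, in the order asked, and still so for the second after the job is handed in, with the robot touching nothing.
It also fails if it takes over 93 s, if anything falls off the work surface, if the arm or the gripper's body presses on something with over 40 N, if the wrist force passes 120 N, or if a joint passes its speed limit or range.

## Working session

There is one attempt and no reset: what is moved stays moved. The work goes in short steps, Python scripts to look and compute and a shell command to move; the robot and the scene stay as the last step left them, time stands still between calls to the robot, and variables do not carry over. Pictures are saved under pics/ and viewed, at most 14 in all, crops included, and the job is handed in when it is done.

```bash
mkdir -p pics
python3 - <<'E'
from plant import state, optics
import cv2
s=state();print(s)
for n in("scene","top"):
    cv2.imwrite(f"pics/{n}0.png",cv2.cvtColor(optics.grab_frame(n),cv2.COLOR_RGB2BGR)); print(n,optics.camera_info(n))
E
```

```text
{'time': 0.0, 'joint_pos': array([-1.26797881e+00,  5.33697082e-02,  1.61428661e+00,  6.08251533e-06,
        1.47601773e+00, -1.19000760e-01]), 'joint_vel': array([ 0.00098822,  0.00113371, -0.00079598, -0.00023683, -0.00056692,
        0.00014935]), 'joint_efforts': array([ 6.00263666e-04, -3.93682265e+01, -3.70172274e+01, -9.90034823e-05,
        7.18138806e-03, -4.95258234e-06]), 'tool_pos': array([ 0.2557014 , -0.56961507,  0.23005948]), 'tool_rot': array([-1.03657966e-03,  9.77840523e-01,  2.09348579e-01, -9.24993795e-05]), 'contact_force': array([-0.16120949,  0.0507368 , -0.36012076]), 'ft_torque': array([-0.04597246,  0.00264755,  0.05305791]), 'grasp_force': 0.0, 'gripper_width': 1.0005209437298794}
scene {'fx': 430.33296669640725, 'fy': 430.33296669640725, 'cx': 245.79009555878355, 'cy': 193.27447891603342, 'k1': -0.0139462060275997, 'R': array([[ 0.46741149,  0.88402928,  0.00432674],
       [ 0.76412654, -0.40154459, -0.50484906],
       [-0.44456398,  0.23927843, -0.86319679]]), 't': array([-0.22888519, -0.35494194,  1.18012206])}
top {'fx': 457.0200330790384, 'fy': 457.0200330790384, 'cx': 253.61809143235644, 'cy': 194.92377302959218, 'k1': -0.08574141111976481, 'R': array([[ 0.00382214, -0.99968328, -0.02487417],
       [-0.99820505, -0.00232745, -0.05984363],
       [ 0.05976678,  0.02505826, -0.9978978 ]]), 't': array([0.01087391, 0.48000874, 1.08357315])}
```

View pics/top0.png

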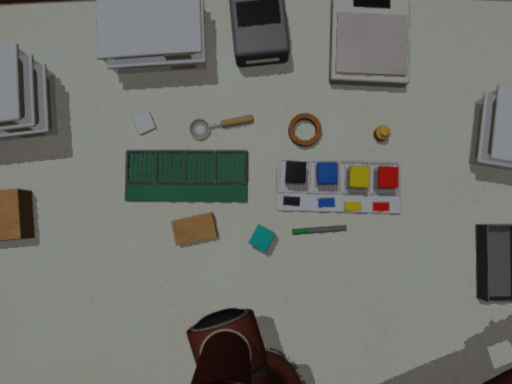

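View pics/scene0.png

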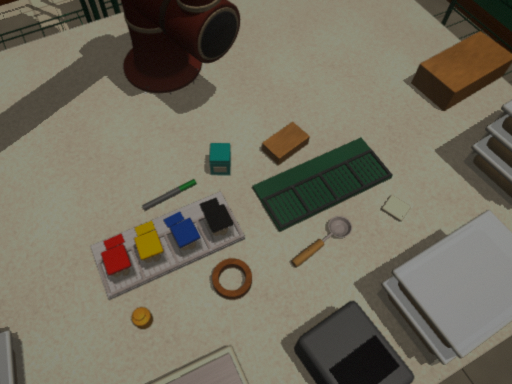

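The top view shows the silver rack on the right with lids black (295,172), blue (327,173), yellow (359,177) and red (388,177). The green rack, empty, is at about (187,175). The turquoise look-alike block stands alone at (262,239), outside the rack. The blue tub is the blue one in the rack, above the blue ticket at (326,202).

```bash
cat > h.py <<'E'
import numpy as np, cv2
from plant import state, optics, nets
def toplane(ci,uv,z):
    K=np.array([[ci['fx'],0,ci['cx']],[0,ci['fy'],ci['cy']],[0,0,1.]])
    p=cv2.undistortPoints(np.float64(uv).reshape(-1,1,2),K,np.array([ci['k1'],0,0,0.])).reshape(-1,2)
    R,t=np.array(ci['R']),np.array(ci['t']); c=-R.T@t
    d=np.c_[p,np.ones(len(p))]@R
    return (c+d*((z-c[2])/d[:,2])[:,None])[:,:2]
def rect(ci,mask,z):
    c=max(cv2.findContours(mask.astype(np.uint8),cv2.RETR_EXTERNAL,cv2.CHAIN_APPROX_NONE)[0],key=cv2.contourArea)
    return cv2.minAreaRect(np.float32(toplane(ci,c.reshape(-1,2),z)*1000))
E
python3 - <<'E'
from h import *
for cam in("top","scene"):
    ci=optics.camera_info(cam); optics.grab_frame(cam)
    for n,z in [("rack_from",.014),("rack_to",.014)]+[(f"tub_{c}_mid",.072) for c in("black","blue","yellow","red")]+[(f"ticket_{c}",.016) for c in("black","blue","yellow","red")]:
        for o in nets.outline_of(cam,n)[:2]:
            r=rect(ci,o['pixels'],z)
            print(cam,n,round(o['confidence'],2),np.round(o['bbox']),np.round(r[0],1),np.round(r[1],1),round(r[2],1))
E
python3 - <<'E'
import cv2
a=cv2.imread('pics/top0.png')[120:260,110:410]
cv2.imwrite('pics/crop.png',cv2.resize(a,(800,373),interpolation=cv2.INTER_CUBIC))
E
```

```text
top rack_from 0.63 [342. 186. 123.  55.] [ 503.8 -191.3] [300.1 125.5] 88.2
top rack_to 0.69 [186. 177. 121.  55.] [528.9 177.9] [299.1 126.1] 89.6
top tub_black_mid 0.86 [295. 174.  22.  27.] [528.  -83.3] [50.2 57.2] 89.8
top tub_blue_mid 0.92 [263. 238.  28.  25.] [379.7  -7.4] [45.3 49.7] 61.1
top tub_blue_mid 0.79 [326. 176.  23.  22.] [ 525.9 -154. ] [48.1 50.5] 0.1
top tub_yellow_mid 0.72 [357. 178.  23.  14.] [ 516.9 -224.7] [48.1 55.4] 0.1
top tub_yellow_mid 0.72 [341. 184. 128.  59.] [ 498.9 -182. ] [284.6 122.8] 87.9
top tub_red_mid 0.76 [386. 178.  35.  22.] [ 518.  -290.1] [62.2 50.8] 89.3
top ticket_black 0.7 [293. 201.  19.  11.] [466.8 -77.3] [21.6 38.3] 0.0
top ticket_blue 0.62 [328. 201.  20.   9.] [ 463.3 -161. ] [24.  43.1] 0.1
top ticket_yellow 0.47 [353. 204.  17.  10.] [ 455.1 -223.3] [38.4 21.5] 89.5
top ticket_red 0.61 [384. 179.  29.  23.] [ 523.5 -303.7] [63.  53.7] 89.0
top ticket_red 0.54 [378. 206.  18.  14.] [ 455.  -289.5] [41.  21.6] 89.4
scene rack_from 0.88 [168. 246. 155. 109.] [ 506.5 -192.1] [298.6 132.3] 88.7
scene rack_to 0.57 [322. 187. 140.  
[... 191 characters left out ...]
cene tub_blue_mid 0.79 [219. 160.  22.  36.] [402.3 -18.6] [45.8 83.2] 64.6
scene tub_yellow_mid 0.9 [151. 249.  32.  38.] [ 532.  -231.9] [46.9 76.3] 85.8
scene tub_yellow_mid 0.58 [218. 224.  28.  40.] [542.4 -90.2] [48.9 73.7] 83.3
scene tub_red_mid 0.82 [121. 265.  33.  39.] [ 531.1 -294.2] [48.3 77. ] 89.2
scene ticket_black 0.67 [210. 206.  23.  19.] [465.7 -79.3] [40.5 22.4] 86.0
scene ticket_black 0.17 [143. 228.  22.  20.] [ 453.1 -224.8] [41.6 24.7] 86.2
scene ticket_blue 0.44 [175. 222.  19.  18.] [ 463.1 -161.7] [23.3 40.3] 5.3
scene ticket_yellow 0.5 [143. 226.  21.  18.] [ 454.  -224.4] [40.5 23.6] 88.4
scene ticket_red 0.44 [113. 240.  20.  15.] [ 453.4 -292.6] [23.4 39.1] 2.7
```

View pics/crop.png

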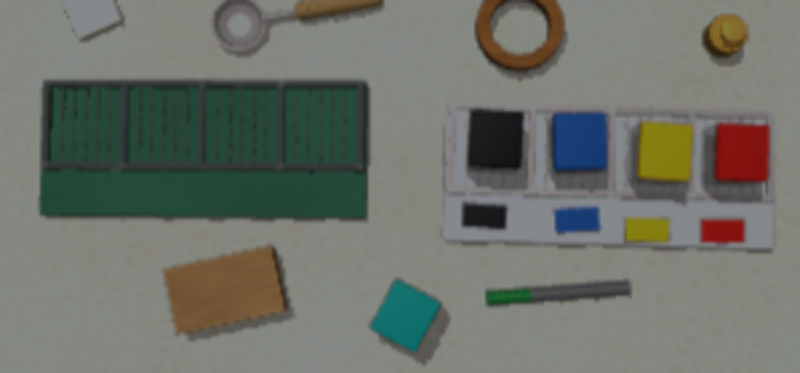

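The enlarged crop confirms the order in the silver rack from left to right: black, blue, yellow, red. The loose turquoise block at crop (405,315) is not the blue tub. Next I'll measure the lid tops by colour.

Run:
```python
from h import *
ci=optics.camera_info("top")
im=cv2.imread('pics/top0.png').astype(int); B,G,R=im[...,0],im[...,1],im[...,2]
m={"black":im.max(2)<45,"blue":(B>R+50)&(B>G+40),"yellow":(R>B+70)&(G>B+60),"red":(R>G+80)&(R>B+80)}
for c,k in m.items():
    k=k.copy(); k[:155]=0;k[192:]=0;k[:,:280]=0;k[:,402:]=0
    k=cv2.resize(k.astype(np.uint8),None,fx=1,fy=1)
    r=rect(ci,k,.072); v,u=np.nonzero(k); 
    print(c,np.round(r[0],1),np.round(r[1],1),round(r[2],1),"centroid",np.round(toplane(ci,[[u.mean(),v.mean()]],.072)*1000,1),len(u))
# edges of racks
print("silver bottom edge/ top",np.round(toplane(ci,[[110+443*.375,120+241*.375],[110+775*.375,120+248*.375],[110+446*.375,120+106*.375],[110+773*.375,120+113*.375]],.014)*1000))
print("green ledge corners, lip corners",np.round(toplane(ci,[[110+41*.375,120+216*.375],[110+367*.375,120+217*.375],[110+44*.375,120+82*.375],[110+367*.375,120+82*.375]],.014)*1000))
print("green dividers",np.round(toplane(ci,[[110+x*.375,120+125*.375] for x in(45,124,203,281,365)],.017)*1000))
print(np.round(state()['tool_rot'],4))
```

```text
black [528.  -84.5] [43.4 48.2] 89.9 centroid [[528.9 -84.7]] 408
blue [ 528.2 -156.3] [41.1 43.9] 89.7 centroid [[ 528.1 -156.2]] 380
yellow [ 519.3 -229.2] [43.9 47.8] 85.7 centroid [[ 519.1 -229.3]] 403
red [ 518.5 -295.8] [41.5 46.1] 89.1 centroid [[ 518.9 -295.9]] 383
silver bottom edge/ top [[ 443.  -42.]
 [ 437. -341.]
 [ 565.  -44.]
 [ 560. -341.]]
green ledge corners, lip corners [[464. 325.]
 [464.  27.]
 [588. 325.]
 [587.  27.]]
green dividers [[548. 322.]
 [548. 249.]
 [547. 176.]
 [547. 105.]
 [547.  29.]]
[-0.      0.9778  0.2094 -0.    ]
```

```bash
cat >> h.py <<'E'
from scipy.spatial.transform import Rotation as Ro
def plan(x,y,z,yaw=0):
    "mm; tool x -> world +y, tool y -> world +x (yaw deg)"
    s=state(); w,a,b,c=s['tool_rot']; R=Ro.from_quat([a,b,c,w])
    T=Ro.from_euler('z',yaw,degrees=True)*Ro.from_matrix(np.array([[0,1,0],[1,0,0],[0,0,-1]]))
    d=R.inv().apply(np.array([x,y,z])/1000-s['tool_pos'])/.8
    print("t",round(s['time'],2),"pos",np.round(s['tool_pos']*1000,1),"d",np.round(d,4),"r",np.round((R.inv()*T).as_rotvec()/1.5,4),"w",round(s['gripper_width'],3),"g",round(s['grasp_force'],1))
E
python3 -c "from h import *;plan(528,-84.5,160)"
python3 -m inch '[{"dx":0.28,"dy":-0.207,"rz":-0.5},{"dx":0.28,"dy":-0.207,"rz":-0.5},{"dx":0.28,"dy":-0.207,"rz":-0.5},{"dx":0.28,"dy":-0.207,"rz":-0.5},{"dx":0.28,"dy":-0.207,"rz":-0.5}]' 1
python3 -c "from h import *;plan(528,-84.5,160)"
```

```text
t 1.2 pos [ 255.9 -570.2  231.3] d [ 0.5589 -0.4146  0.0892] r [-0.     0.    -0.766] w 1.001 g 0.0
t 1.2 pos [ 255.9 -570.2  231.3] d [ 0.5589 -0.4146  0.0892] r [-0.     0.    -0.766] w 1.001 g 0.0validation failed for argument at $[0]...
```

```bash
python3 -m inch '[{"dx":0.28,"dy":-0.207,"dz":0,"rx":0,"ry":0,"rz":-0.5},{"dx":0.28,"dy":-0.207,"dz":0,"rx":0,"ry":0,"rz":-0.5},{"dx":0.28,"dy":-0.207,"dz":0,"rx":0,"ry":0,"rz":-0.5},{"dx":0.28,"dy":-0.207,"dz":0,"rx":0,"ry":0,"rz":-0.5},{"dx":0.28,"dy":-0.207,"dz":0,"rx":0,"ry":0,"rz":-0.5}]' 1
python3 -c "from h import *;plan(528,-84.5,160)"
```

```text
time: 1.7
tool_pos: [0.379, -0.3506, 0.2315]
tool_rot: [0.0, 0.832, 0.555, 0.0]
contact_force: [0.8, -0.6, 0.3]
gripper_width: 0.998
grasp_force: 0.0
t 1.7 pos [ 379.  -350.6  231.5] d [0.3786 0.0444 0.0893] r [ 4.000e-04  2.000e-04 -2.622e-01] w 0.998 g 0.0
```

```bash
python3 -m inch '[{"dx":0.379,"dy":0.044,"dz":0.085,"rx":0,"ry":0,"rz":-0.262},{"dx":0.379,"dy":0.044,"dz":0.085,"rx":0,"ry":0,"rz":-0.262},{"dx":0.379,"dy":0.044,"dz":0.085,"rx":0,"ry":0,"rz":-0.262},{"dx":0.379,"dy":0.044,"dz":0.085,"rx":0,"ry":0,"rz":-0.262},{"dx":0.379,"dy":0.044,"dz":0.085,"rx":0,"ry":0,"rz":-0.262}]' 1
python3 -c "from h import *;plan(528,-84.5,160)"
```

```text
time: 2.2
tool_pos: [0.4993, -0.138, 0.177]
tool_rot: [0.001, 0.709, 0.705, 0.0]
contact_force: [-0.2, -1.1, -0.4]
gripper_width: 1.003
grasp_force: 0.0
t 2.2 pos [ 499.3 -138.   177. ] d [0.0671 0.0354 0.0212] r [ 0.0007  0.0004 -0.004 ] w 1.003 g 0.0
```

```bash
python3 -m inch '[{"dx":0.067,"dy":0.0354,"dz":0.02,"rx":0,"ry":0,"rz":-0.004},{"dx":0.067,"dy":0.0354,"dz":0.02,"rx":0,"ry":0,"rz":-0.004},{"dx":0.067,"dy":0.0354,"dz":0.02,"rx":0,"ry":0,"rz":-0.004},{"dx":0.067,"dy":0.0354,"dz":0.02,"rx":0,"ry":0,"rz":-0.004}]' 1
python3 - <<'E'
from h import *
plan(528,-84.5,32)
cv2.imwrite("pics/w1.png",cv2.cvtColor(optics.grab_frame("wrist"),cv2.COLOR_RGB2BGR))
E
```

```text
time: 2.6
tool_pos: [0.5271, -0.0872, 0.1613]
tool_rot: [0.0, 0.707, 0.707, -0.0]
contact_force: [-0.6, -0.8, 0.5]
gripper_width: 1.0
grasp_force: 0.0
t 2.6 pos [527.1 -87.2 161.3] d [0.0035 0.0011 0.1616] r [ 0.0001  0.0005 -0.0001] w 1.0 g 0.0
```

View pics/w1.png

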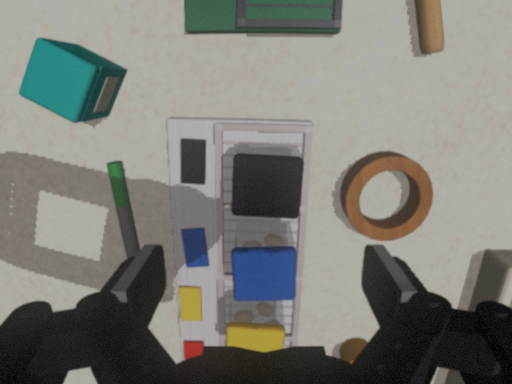

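The wrist view has the fingers either side of the row, with the black lid at (267,185), blue at (264,273) and the turquoise block at (72,80), well clear. I'll cross-check the lid positions with the wrist calibration.

Run:
```python
from h import *
ci=optics.camera_info("wrist")
print(toplane(ci,[[267,183],[264,271]],.072)*1000)
print("silver rack far corners", toplane(ci,[[167,119],[311,123]],.014)*1000, "green", toplane(ci,[[186,31],[341,32]],.014)*1000)
```

```text
[[ 530.17636868  -81.17468245]
 [ 528.06703841 -152.26843935]]
silver rack far corners [[445.89173121 -41.53829283]
 [567.97947968 -45.29898755]] green [[465.78691074  28.63522514]
 [589.85574531  27.85664343]]
```

```bash
python3 -m inch '[{"dx":0.003,"dy":0.001,"dz":0.05,"rx":0,"ry":0,"rz":0},{"dx":0.003,"dy":0.001,"dz":0.1,"rx":0,"ry":0,"rz":0},{"dx":0.003,"dy":0.001,"dz":0.14,"rx":0,"ry":0,"rz":0},{"dx":0.003,"dy":0.001,"dz":0.16,"rx":0,"ry":0,"rz":0},{"dx":0.003,"dy":0.001,"dz":0.16,"rx":0,"ry":0,"rz":0}]' 1
python3 -m inch '[{"dx":0,"dy":0,"dz":0,"rx":0,"ry":0,"rz":0},{"dx":0,"dy":0,"dz":0,"rx":0,"ry":0,"rz":0},{"dx":0,"dy":0,"dz":0,"rx":0,"ry":0,"rz":0},{"dx":0,"dy":0,"dz":0,"rx":0,"ry":0,"rz":0},{"dx":0,"dy":0,"dz":0,"rx":0,"ry":0,"rz":0}]' -1
python3 -c "from h import *;plan(549,68,160)"
```

```text
time: 3.15
tool_pos: [0.5254, -0.0852, 0.0305]
tool_rot: [-0.002, 0.708, 0.706, -0.001]
contact_force: [0.1, -0.3, -0.8]
gripper_width: 0.999
grasp_force: 0.0
time: 3.65
tool_pos: [0.5299, -0.085, 0.0355]
tool_rot: [0.002, 0.707, 0.707, 0.001]
contact_force: [-0.2, -2.0, 7.0]
gripper_width: 0.583
grasp_force: 61.7
t 3.65 pos [529.9 -85.   35.5] d [ 0.1909  0.0245 -0.1559] r [0.0028 0.0014 0.0001] w 0.583 g 61.7
```

```bash
python3 -m inch '[{"dx":0,"dy":0,"dz":-0.03,"rx":0,"ry":0,"rz":0},{"dx":0,"dy":0,"dz":-0.08,"rx":0,"ry":0,"rz":0},{"dx":0,"dy":0,"dz":-0.13,"rx":0,"ry":0,"rz":0},{"dx":0,"dy":0,"dz":-0.155,"rx":0,"ry":0,"rz":0},{"dx":0,"dy":0,"dz":-0.155,"rx":0,"ry":0,"rz":0}]' -1
python3 -c "from h import *;plan(549,68,160);print(state()['contact_force'])"
```

```text
time: 4.15
tool_pos: [0.5304, -0.0847, 0.1616]
tool_rot: [0.004, 0.707, 0.707, 0.002]
contact_force: [-0.1, 0.1, -0.3]
gripper_width: 0.582
grasp_force: 61.4
t 4.15 pos [530.4 -84.7 161.6] d [0.1908 0.0232 0.0017] r [0.0054 0.0016 0.0002] w 0.582 g 61.4
[-0.11326167  0.12291441 -0.26829026]
```

```bash
python3 -m inch '[{"dx":0.05,"dy":0.01,"dz":0,"rx":0.004,"ry":0.001,"rz":0},{"dx":0.11,"dy":0.023,"dz":0,"rx":0.004,"ry":0.001,"rz":0},{"dx":0.165,"dy":0.023,"dz":0,"rx":0.004,"ry":0.001,"rz":0},{"dx":0.189,"dy":0.023,"dz":0,"rx":0.004,"ry":0.001,"rz":0},{"dx":0.189,"dy":0.023,"dz":0,"rx":0.004,"ry":0.001,"rz":0}]' -1
python3 -m inch '[{"dx":0,"dy":0,"dz":0.05,"rx":0,"ry":0,"rz":0},{"dx":0,"dy":0,"dz":0.1,"rx":0,"ry":0,"rz":0},{"dx":0,"dy":0,"dz":0.135,"rx":0,"ry":0,"rz":0},{"dx":0,"dy":0,"dz":0.15,"rx":0,"ry":0,"rz":0},{"dx":0,"dy":0,"dz":0.15,"rx":0,"ry":0,"rz":0}]' -1
python3 - <<'E'
from h import *
plan(549,66,35)
cv2.imwrite("pics/t2.png",cv2.cvtColor(optics.grab_frame("scene"),cv2.COLOR_RGB2BGR)[120:300,80:420].repeat(2,0).repeat(2,1))
E
```

```text
time: 4.65
tool_pos: [0.5448, 0.0696, 0.1545]
tool_rot: [-0.004, 0.706, 0.708, -0.003]
contact_force: [-0.3, -0.5, -1.2]
gripper_width: 0.583
grasp_force: 61.5
time: 5.15
tool_pos: [0.5447, 0.0663, 0.0362]
tool_rot: [-0.004, 0.707, 0.707, -0.003]
contact_force: [0.6, 0.8, -2.1]
gripper_width: 0.583
grasp_force: 61.6
t 5.15 pos [544.7  66.3  36.2] d [-0.0003  0.0053  0.0015] r [-0.0061 -0.0006 -0.0006] w 0.583 g 61.6
```

View pics/t2.png

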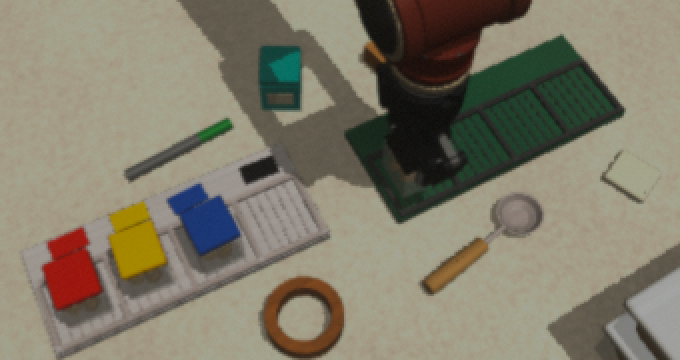

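The black tub is held just above the rightmost green bay (crop 410,180). I'll ease it down until it touches.

```bash
python3 -m inch '[{"dx":0,"dy":0.005,"dz":0.001,"rx":-0.004,"ry":0,"rz":0},{"dx":0,"dy":0.005,"dz":0.002,"rx":-0.004,"ry":0,"rz":0},{"dx":0,"dy":0.005,"dz":0.003,"rx":-0.004,"ry":0,"rz":0},{"dx":0,"dy":0.005,"dz":0.003,"rx":-0.004,"ry":0,"rz":0}]' -1
python3 -c "from h import *;plan(549,66,35);print(state()['contact_force'])"
```

```text
time: 5.6
tool_pos: [0.5502, 0.067, 0.0353]
tool_rot: [0.0, 0.707, 0.707, 0.001]
contact_force: [-0.5, -1.3, 4.2]
gripper_width: 0.58
grasp_force: 61.8
t 5.6 pos [550.2  67.   35.3] d [-0.0012 -0.0015  0.0004] r [ 0.0006 -0.0005  0.0001] w 0.58 g 61.8
[-0.52979799 -1.29163141  4.1868305 ]
```

```bash
python3 -m inch '[{"dx":0,"dy":0,"dz":0,"rx":0,"ry":0,"rz":0},{"dx":0,"dy":0,"dz":0,"rx":0,"ry":0,"rz":0},{"dx":0,"dy":0,"dz":0,"rx":0,"ry":0,"rz":0},{"dx":0,"dy":0,"dz":0,"rx":0,"ry":0,"rz":0}]' 1
python3 -m inch '[{"dx":0,"dy":0,"dz":-0.03,"rx":0,"ry":0,"rz":0},{"dx":0,"dy":0,"dz":-0.08,"rx":0,"ry":0,"rz":0},{"dx":0,"dy":0,"dz":-0.13,"rx":0,"ry":0,"rz":0},{"dx":0,"dy":0,"dz":-0.156,"rx":0,"ry":0,"rz":0},{"dx":0,"dy":0,"dz":-0.156,"rx":0,"ry":0,"rz":0}]' 1
python3 -c "from h import *;plan(528.5,-154.5,160)"
```

```text
time: 6.0
tool_pos: [0.5494, 0.0674, 0.0343]
tool_rot: [-0.001, 0.707, 0.707, 0.0]
contact_force: [-0.2, -0.0, -0.4]
gripper_width: 1.004
grasp_force: 0.0
time: 6.5
tool_pos: [0.5523, 0.0672, 0.1641]
tool_rot: [0.002, 0.707, 0.707, 0.004]
contact_force: [0.1, -0.7, -0.2]
gripper_width: 1.002
grasp_force: 0.0
t 6.5 pos [552.3  67.2 164.1] d [-0.2771 -0.0299  0.0044] r [ 0.0057 -0.001   0.0001] w 1.002 g 0.0
```

```bash
python3 -m inch '[{"dx":-0.06,"dy":-0.006,"dz":0,"rx":0,"ry":0,"rz":0},{"dx":-0.12,"dy":-0.013,"dz":0,"rx":0,"ry":0,"rz":0},{"dx":-0.18,"dy":-0.02,"dz":0,"rx":0,"ry":0,"rz":0},{"dx":-0.24,"dy":-0.027,"dz":0,"rx":0,"ry":0,"rz":0},{"dx":-0.277,"dy":-0.027,"dz":0,"rx":0,"ry":0,"rz":0}]' 1
python3 -m inch '[{"dx":0,"dy":0,"dz":0,"rx":0,"ry":0,"rz":0},{"dx":0,"dy":0,"dz":0,"rx":0,"ry":0,"rz":0}]' 1
python3 -c "from h import *;plan(528.5,-154.5,34)"
```

```text
time: 7.0
tool_pos: [0.5263, -0.1569, 0.157]
tool_rot: [-0.002, 0.708, 0.706, -0.0]
contact_force: [1.4, -0.3, 0.1]
gripper_width: 0.996
grasp_force: 0.0
time: 7.2
tool_pos: [0.5271, -0.1544, 0.1572]
tool_rot: [-0.002, 0.708, 0.707, 0.0]
contact_force: [0.1, -0.0, 1.1]
gripper_width: 0.999
grasp_force: 0.0
t 7.2 pos [ 527.1 -154.4  157.2] d [-0.0006  0.0021  0.154 ] r [-0.0016 -0.0021 -0.001 ] w 0.999 g 0.0
```

```bash
python3 -m inch '[{"dx":0,"dy":0.001,"dz":0.05,"rx":0,"ry":0,"rz":0},{"dx":0,"dy":0.001,"dz":0.1,"rx":0,"ry":0,"rz":0},{"dx":0,"dy":0.001,"dz":0.135,"rx":0,"ry":0,"rz":0},{"dx":0,"dy":0.001,"dz":0.153,"rx":0,"ry":0,"rz":0},{"dx":0,"dy":0.001,"dz":0.153,"rx":0,"ry":0,"rz":0}]' 1
python3 -m inch '[{"dx":0,"dy":0,"dz":0,"rx":0,"ry":0,"rz":0},{"dx":0,"dy":0,"dz":0,"rx":0,"ry":0,"rz":0},{"dx":0,"dy":0,"dz":0,"rx":0,"ry":0,"rz":0},{"dx":0,"dy":0,"dz":0,"rx":0,"ry":0,"rz":0},{"dx":0,"dy":0,"dz":0,"rx":0,"ry":0,"rz":0}]' -1
python3 -c "from h import *;plan(549,140,160)"
python3 -m inch '[{"dx":0,"dy":0,"dz":-0.03,"rx":0,"ry":0,"rz":0},{"dx":0,"dy":0,"dz":-0.08,"rx":0,"ry":0,"rz":0},{"dx":0,"dy":0,"dz":-0.13,"rx":0,"ry":0,"rz":0},{"dx":0,"dy":0,"dz":-0.16,"rx":0,"ry":0,"rz":0},{"dx":0,"dy":0,"dz":-0.16,"rx":0,"ry":0,"rz":0}]' -1
python3 -c "from h import *;plan(549,140,162)"
```

```text
time: 7.7
tool_pos: [0.5269, -0.1523, 0.0337]
tool_rot: [-0.003, 0.707, 0.708, -0.0]
contact_force: [-1.1, 0.2, 0.5]
gripper_width: 1.0
grasp_force: 0.0
time: 8.2
tool_pos: [0.5306, -0.155, 0.039]
tool_rot: [0.001, 0.707, 0.707, 0.001]
contact_force: [0.9, 1.2, 7.3]
gripper_width: 0.575
grasp_force: 63.7
t 8.2 pos [ 530.6 -155.    39. ] d [ 0.3687  0.0236 -0.1512] r [ 0.0026 -0.     -0.0001] w 0.575 g 63.7
time: 8.7
tool_pos: [0.5314, -0.1557, 0.1699]
tool_rot: [0.004, 0.707, 0.707, 0.002]
contact_force: [-0.3, -0.7, -1.3]
gripper_width: 0.576
grasp_force: 63.0
t 8.7 pos [ 531.4 -155.7  169.9] d [0.3696 0.0218 0.0092] r [ 0.0058  0.0015 -0.0001] w 0.576 g 63.0
```

```bash
python3 -m inch '[{"dx":0.05,"dy":0.006,"dz":0,"rx":0,"ry":0,"rz":0},{"dx":0.11,"dy":0.012,"dz":0,"rx":0,"ry":0,"rz":0},{"dx":0.17,"dy":0.02,"dz":0,"rx":0,"ry":0,"rz":0},{"dx":0.23,"dy":0.02,"dz":0,"rx":0,"ry":0,"rz":0},{"dx":0.29,"dy":0.02,"dz":0,"rx":0,"ry":0,"rz":0}]' -1
python3 -c "from h import *;plan(549,139,162)"
python3 -m inch '[{"dx":0.05,"dy":0,"dz":0,"rx":0,"ry":0,"rz":0},{"dx":0.077,"dy":0,"dz":0,"rx":0,"ry":0,"rz":0},{"dx":0.077,"dy":0,"dz":0,"rx":0,"ry":0,"rz":0}]' -1
python3 -c "from h import *;plan(549,139,40)"
```

```text
time: 9.2
tool_pos: [0.5435, 0.0793, 0.1628]
tool_rot: [-0.001, 0.707, 0.707, -0.0]
contact_force: [1.3, 0.3, -2.1]
gripper_width: 0.575
grasp_force: 63.0
t 9.2 pos [543.5  79.3 162.8] d [0.0747 0.0068 0.0011] r [-0.0018 -0.001  -0.0003] w 0.575 g 63.0
time: 9.5
tool_pos: [0.5433, 0.1415, 0.1628]
tool_rot: [-0.002, 0.706, 0.708, -0.001]
contact_force: [0.4, -0.3, -1.4]
gripper_width: 0.568
grasp_force: 63.0
t 9.5 pos [543.3 141.5 162.8] d [-0.0035  0.0076  0.1535] r [-0.0022 -0.0012  0.0026] w 0.568 g 63.0
```

```bash
python3 -m inch '[{"dx":-0.001,"dy":0.006,"dz":0.05,"rx":0,"ry":0,"rz":0},{"dx":-0.001,"dy":0.006,"dz":0.1,"rx":0,"ry":0,"rz":0},{"dx":-0.001,"dy":0.006,"dz":0.135,"rx":0,"ry":0,"rz":0},{"dx":-0.001,"dy":0.006,"dz":0.148,"rx":0,"ry":0,"rz":0},{"dx":-0.001,"dy":0.006,"dz":0.148,"rx":0,"ry":0,"rz":0}]' -1
python3 -m inch '[{"dx":0,"dy":0,"dz":0.001,"rx":0,"ry":0,"rz":0},{"dx":0,"dy":0,"dz":0.002,"rx":0,"ry":0,"rz":0},{"dx":0,"dy":0,"dz":0.003,"rx":0,"ry":0,"rz":0},{"dx":0,"dy":0,"dz":0.004,"rx":0,"ry":0,"rz":0},{"dx":0,"dy":0,"dz":0.004,"rx":0,"ry":0,"rz":0}]' -1
python3 -c "from h import *;plan(549,139,39)"
```

```text
time: 10.0
tool_pos: [0.5476, 0.1375, 0.0439]
tool_rot: [-0.002, 0.707, 0.707, -0.002]
contact_force: [0.5, -0.6, -0.7]
gripper_width: 0.578
grasp_force: 63.0
time: 10.5
tool_pos: [0.55, 0.1386, 0.044]
tool_rot: [-0.0, 0.707, 0.707, 0.001]
contact_force: [0.7, -0.5, -1.5]
gripper_width: 0.577
grasp_force: 63.0
t 10.5 pos [550.  138.6  44. ] d [ 0.0005 -0.0012  0.0062] r [ 0.0006 -0.0011  0.0001] w 0.577 g 63.0
```

```bash
python3 -m inch '[{"dx":0,"dy":0,"dz":0.002,"rx":0,"ry":0,"rz":0},{"dx":0,"dy":0,"dz":0.003,"rx":0,"ry":0,"rz":0},{"dx":0,"dy":0,"dz":0.004,"rx":0,"ry":0,"rz":0},{"dx":0,"dy":0,"dz":0.005,"rx":0,"ry":0,"rz":0},{"dx":0,"dy":0,"dz":0.005,"rx":0,"ry":0,"rz":0}]' -1
python3 -c "from h import *;plan(549,139,39)"
```

```text
time: 11.0
tool_pos: [0.5495, 0.1385, 0.0392]
tool_rot: [-0.001, 0.707, 0.707, 0.0]
contact_force: [-0.2, -0.3, -0.9]
gripper_width: 0.577
grasp_force: 63.0
t 11.0 pos [549.5 138.5  39.2] d [ 0.0006 -0.0006  0.0002] r [-0.0003 -0.001  -0.    ] w 0.577 g 63.0
```

```bash
python3 -m inch '[{"dx":0,"dy":0,"dz":0.001,"rx":0,"ry":0,"rz":0},{"dx":0,"dy":0,"dz":0.002,"rx":0,"ry":0,"rz":0},{"dx":0,"dy":0,"dz":0.002,"rx":0,"ry":0,"rz":0}]' -1
python3 -c "from h import *;plan(549,139,39)"
```

```text
time: 11.3
tool_pos: [0.5498, 0.1386, 0.039]
tool_rot: [-0.001, 0.707, 0.707, 0.0]
contact_force: [-3.9, -0.9, 6.0]
gripper_width: 0.573
grasp_force: 63.9
t 11.3 pos [549.8 138.6  39. ] d [ 0.0005 -0.0011  0.    ] r [-0.0002 -0.0009  0.0001] w 0.573 g 63.9
```

```bash
python3 -m inch '[{"dx":0,"dy":0,"dz":0,"rx":0,"ry":0,"rz":0},{"dx":0,"dy":0,"dz":0,"rx":0,"ry":0,"rz":0},{"dx":0,"dy":0,"dz":0,"rx":0,"ry":0,"rz":0},{"dx":0,"dy":0,"dz":0,"rx":0,"ry":0,"rz":0}]' 1
python3 -m inch '[{"dx":0,"dy":0,"dz":-0.03,"rx":0,"ry":0,"rz":0},{"dx":0,"dy":0,"dz":-0.08,"rx":0,"ry":0,"rz":0},{"dx":0,"dy":0,"dz":-0.13,"rx":0,"ry":0,"rz":0},{"dx":0,"dy":0,"dz":-0.15,"rx":0,"ry":0,"rz":0},{"dx":0,"dy":0,"dz":-0.15,"rx":0,"ry":0,"rz":0}]' 1
python3 -m inch '[{"dx":-0.06,"dy":-0.008,"dz":0,"rx":0,"ry":0,"rz":0},{"dx":-0.12,"dy":-0.016,"dz":0,"rx":0,"ry":0,"rz":0},{"dx":-0.18,"dy":-0.024,"dz":0,"rx":0,"ry":0,"rz":0},{"dx":-0.24,"dy":-0.03,"dz":0,"rx":0,"ry":0,"rz":0},{"dx":-0.3,"dy":-0.036,"dz":0,"rx":0,"ry":0,"rz":0}]' 1
python3 - <<'E'
from h import *
plan(519,-227.5,160)
f=optics.grab_frame("top")
cv2.imwrite("pics/t3.png",cv2.resize(cv2.cvtColor(f,cv2.COLOR_RGB2BGR)[120:260,110:410],(800,373),interpolation=cv2.INTER_CUBIC))
E
```

```text
time: 11.7
tool_pos: [0.5497, 0.1385, 0.0377]
tool_rot: [-0.001, 0.707, 0.707, 0.001]
contact_force: [-0.0, 0.6, -0.2]
gripper_width: 0.999
grasp_force: 0.0
time: 12.2
tool_pos: [0.5517, 0.1386, 0.1613]
tool_rot: [0.002, 0.707, 0.707, 0.003]
contact_force: [0.8, 0.3, 0.4]
gripper_width: 1.003
grasp_force: 0.0
time: 12.7
tool_pos: [0.5189, -0.1029, 0.1544]
tool_rot: [-0.002, 0.707, 0.707, -0.0]
contact_force: [0.2, 0.3, -0.3]
gripper_width: 1.001
grasp_force: 0.0
t 12.7 pos [ 518.9 -102.9  154.4] d [-1.557e-01  1.000e-04 -7.400e-03] r [-0.0026 -0.002   0.0001] w 1.001 g 0.0
```

View pics/t3.png

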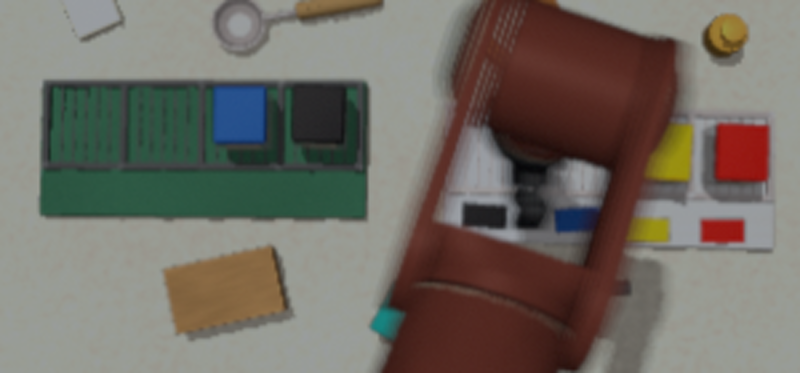

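Black (crop 320,114) and blue (crop 240,114) sit in the two right-hand green bays. The small upward offset matches the parallax from lid height. Yellow is next.

```bash
python3 -m inch '[{"dx":-0.06,"dy":0,"dz":-0.004,"rx":0,"ry":0,"rz":0},{"dx":-0.12,"dy":0,"dz":-0.004,"rx":0,"ry":0,"rz":0},{"dx":-0.154,"dy":0,"dz":-0.004,"rx":0,"ry":0,"rz":0},{"dx":-0.154,"dy":0,"dz":-0.004,"rx":0,"ry":0,"rz":0},{"dx":-0.154,"dy":0,"dz":-0.004,"rx":0,"ry":0,"rz":0}]' 1
python3 -c "from h import *;plan(519,-227.5,34)"
```

```text
time: 13.25
tool_pos: [0.5198, -0.2243, 0.158]
tool_rot: [-0.003, 0.708, 0.707, 0.0]
contact_force: [0.7, -0.6, -1.1]
gripper_width: 1.0
grasp_force: 0.0
t 13.25 pos [ 519.8 -224.3  158. ] d [-0.0047 -0.0004  0.155 ] r [-0.0022 -0.0027 -0.0008] w 1.0 g 0.0
```

```bash
python3 -m inch '[{"dx":-0.004,"dy":0,"dz":0.05,"rx":0,"ry":0,"rz":0},{"dx":-0.004,"dy":0,"dz":0.1,"rx":0,"ry":0,"rz":0},{"dx":-0.004,"dy":0,"dz":0.135,"rx":0,"ry":0,"rz":0},{"dx":-0.004,"dy":0,"dz":0.155,"rx":0,"ry":0,"rz":0},{"dx":-0.004,"dy":0,"dz":0.155,"rx":0,"ry":0,"rz":0}]' 1
python3 -m inch '[{"dx":0,"dy":0,"dz":0,"rx":0,"ry":0,"rz":0},{"dx":0,"dy":0,"dz":0,"rx":0,"ry":0,"rz":0},{"dx":0,"dy":0,"dz":0,"rx":0,"ry":0,"rz":0},{"dx":0,"dy":0,"dz":0,"rx":0,"ry":0,"rz":0},{"dx":0,"dy":0,"dz":0,"rx":0,"ry":0,"rz":0}]' -1
python3 -m inch '[{"dx":0,"dy":0,"dz":-0.03,"rx":0,"ry":0,"rz":0},{"dx":0,"dy":0,"dz":-0.08,"rx":0,"ry":0,"rz":0},{"dx":0,"dy":0,"dz":-0.13,"rx":0,"ry":0,"rz":0},{"dx":0,"dy":0,"dz":-0.16,"rx":0,"ry":0,"rz":0},{"dx":0,"dy":0,"dz":-0.16,"rx":0,"ry":0,"rz":0}]' -1
python3 -c "from h import *;plan(549,212,162)"
```

```text
time: 13.75
tool_pos: [0.5187, -0.2253, 0.0331]
tool_rot: [-0.004, 0.707, 0.708, -0.0]
contact_force: [0.3, 0.3, -0.0]
gripper_width: 1.0
grasp_force: 0.0
time: 14.25
tool_pos: [0.5227, -0.2289, 0.0391]
tool_rot: [0.002, 0.707, 0.707, 0.001]
contact_force: [1.1, 0.2, 6.9]
gripper_width: 0.579
grasp_force: 62.4
time: 14.75
tool_pos: [0.5233, -0.2296, 0.1698]
tool_rot: [0.004, 0.707, 0.707, 0.002]
contact_force: [-0.1, 0.0, -1.7]
gripper_width: 0.575
grasp_force: 62.1
t 14.75 pos [ 523.3 -229.6  169.8] d [0.552  0.0321 0.0082] r [ 0.0054  0.0022 -0.0001] w 0.575 g 62.1
```

```bash
python3 -m inch '[{"dx":0.05,"dy":0.003,"dz":0,"rx":0,"ry":0,"rz":0},{"dx":0.11,"dy":0.007,"dz":0,"rx":0,"ry":0,"rz":0},{"dx":0.17,"dy":0.01,"dz":0,"rx":0,"ry":0,"rz":0},{"dx":0.23,"dy":0.014,"dz":0,"rx":0,"ry":0,"rz":0},{"dx":0.29,"dy":0.017,"dz":0,"rx":0,"ry":0,"rz":0}]' -1
python3 -m inch '[{"dx":0.06,"dy":0.004,"dz":0,"rx":0,"ry":0,"rz":0},{"dx":0.12,"dy":0.008,"dz":0,"rx":0,"ry":0,"rz":0},{"dx":0.18,"dy":0.012,"dz":0,"rx":0,"ry":0,"rz":0},{"dx":0.23,"dy":0.014,"dz":0,"rx":0,"ry":0,"rz":0},{"dx":0.26,"dy":0.014,"dz":0,"rx":0,"ry":0,"rz":0}]' -1
python3 -m inch '[{"dx":0,"dy":0,"dz":0,"rx":0,"ry":0,"rz":0},{"dx":0,"dy":0,"dz":0,"rx":0,"ry":0,"rz":0}]' -1
python3 -c "from h import *;plan(549,211,40)"
```

```text
time: 15.25
tool_pos: [0.533, 0.0058, 0.1625]
tool_rot: [-0.002, 0.707, 0.707, -0.0]
contact_force: [0.9, 0.6, -1.5]
gripper_width: 0.582
grasp_force: 62.1
time: 15.75
tool_pos: [0.5441, 0.2145, 0.1626]
tool_rot: [-0.002, 0.706, 0.708, -0.001]
contact_force: [-0.4, -0.9, -1.4]
gripper_width: 0.579
grasp_force: 62.1
time: 15.95
tool_pos: [0.5445, 0.2118, 0.163]
tool_rot: [-0.001, 0.707, 0.707, -0.001]
contact_force: [0.6, 0.3, -1.2]
gripper_width: 0.579
grasp_force: 62.1
t 15.95 pos [544.5 211.8 163. ] d [-0.001   0.0061  0.1538] r [-0.002  -0.0001  0.0007] w 0.579 g 62.1
```

```bash
python3 -m inch '[{"dx":0,"dy":0.006,"dz":0.05,"rx":0,"ry":0,"rz":0},{"dx":0,"dy":0.006,"dz":0.1,"rx":0,"ry":0,"rz":0},{"dx":0,"dy":0.006,"dz":0.135,"rx":0,"ry":0,"rz":0},{"dx":0,"dy":0.006,"dz":0.15,"rx":0,"ry":0,"rz":0},{"dx":0,"dy":0.006,"dz":0.15,"rx":0,"ry":0,"rz":0}]' -1
python3 -m inch '[{"dx":0,"dy":0,"dz":0.002,"rx":0,"ry":0,"rz":0},{"dx":0,"dy":0,"dz":0.004,"rx":0,"ry":0,"rz":0},{"dx":0,"dy":0,"dz":0.005,"rx":0,"ry":0,"rz":0},{"dx":0,"dy":0,"dz":0.006,"rx":0,"ry":0,"rz":0},{"dx":0,"dy":0,"dz":0.006,"rx":0,"ry":0,"rz":0}]' -1
python3 -c "from h import *;plan(549,211,39)"
```

```text
time: 16.45
tool_pos: [0.5486, 0.2105, 0.0425]
tool_rot: [-0.002, 0.708, 0.707, -0.002]
contact_force: [0.3, 0.1, -0.4]
gripper_width: 0.579
grasp_force: 62.2
time: 16.95
tool_pos: [0.5507, 0.2123, 0.0409]
tool_rot: [-0.0, 0.707, 0.707, 0.001]
contact_force: [-0.7, 0.6, -2.8]
gripper_width: 0.576
grasp_force: 62.2
t 16.95 pos [550.7 212.3  40.9] d [-0.0016 -0.0022  0.0024] r [ 0.0006 -0.0011  0.0001] w 0.576 g 62.2
```

```bash
python3 -m inch '[{"dx":-0.001,"dy":-0.001,"dz":0.001,"rx":0,"ry":0,"rz":0},{"dx":-0.001,"dy":-0.001,"dz":0.002,"rx":0,"ry":0,"rz":0},{"dx":-0.001,"dy":-0.001,"dz":0.003,"rx":0,"ry":0,"rz":0},{"dx":-0.001,"dy":-0.001,"dz":0.003,"rx":0,"ry":0,"rz":0}]' -1
python3 -c "from h import *;plan(549,211,39)"
```

```text
time: 17.35
tool_pos: [0.5497, 0.2114, 0.0392]
tool_rot: [-0.001, 0.707, 0.707, 0.0]
contact_force: [-4.3, -0.4, 6.0]
gripper_width: 0.578
grasp_force: 62.9
t 17.35 pos [549.7 211.4  39.2] d [-0.0004 -0.0008  0.0002] r [-0.0004 -0.0008  0.0001] w 0.578 g 62.9
```

```bash
python3 -m inch '[{"dx":0,"dy":0,"dz":0,"rx":0,"ry":0,"rz":0},{"dx":0,"dy":0,"dz":0,"rx":0,"ry":0,"rz":0},{"dx":0,"dy":0,"dz":0,"rx":0,"ry":0,"rz":0},{"dx":0,"dy":0,"dz":0,"rx":0,"ry":0,"rz":0}]' 1
python3 -m inch '[{"dx":0,"dy":0,"dz":-0.03,"rx":0,"ry":0,"rz":0},{"dx":0,"dy":0,"dz":-0.08,"rx":0,"ry":0,"rz":0},{"dx":0,"dy":0,"dz":-0.13,"rx":0,"ry":0,"rz":0},{"dx":0,"dy":0,"dz":-0.15,"rx":0,"ry":0,"rz":0},{"dx":0,"dy":0,"dz":-0.15,"rx":0,"ry":0,"rz":0}]' 1
python3 -m inch '[{"dx":-0.06,"dy":-0.004,"dz":0,"rx":0,"ry":0,"rz":0},{"dx":-0.12,"dy":-0.008,"dz":0,"rx":0,"ry":0,"rz":0},{"dx":-0.18,"dy":-0.012,"dz":0,"rx":0,"ry":0,"rz":0},{"dx":-0.24,"dy":-0.015,"dz":0,"rx":0,"ry":0,"rz":0},{"dx":-0.3,"dy":-0.018,"dz":0,"rx":0,"ry":0,"rz":0}]' 1
python3 -m inch '[{"dx":-0.06,"dy":-0.004,"dz":0,"rx":0,"ry":0,"rz":0},{"dx":-0.12,"dy":-0.008,"dz":0,"rx":0,"ry":0,"rz":0},{"dx":-0.18,"dy":-0.012,"dz":0,"rx":0,"ry":0,"rz":0},{"dx":-0.24,"dy":-0.015,"dz":0,"rx":0,"ry":0,"rz":0},{"dx":-0.3,"dy":-0.018,"dz":0,"rx":0,"ry":0,"rz":0}]' 1
python3 -c "from h import *;plan(518.5,-294,160)"
```

```text
time: 17.75
tool_pos: [0.5496, 0.2113, 0.0378]
tool_rot: [-0.001, 0.707, 0.707, 0.001]
contact_force: [0.4, -0.2, -0.4]
gripper_width: 0.997
grasp_force: 0.0
time: 18.25
tool_pos: [0.5517, 0.2117, 0.1615]
tool_rot: [0.001, 0.707, 0.707, 0.003]
contact_force: [0.8, 0.1, 0.1]
gripper_width: 0.996
grasp_force: 0.0
time: 18.75
tool_pos: [0.5333, -0.0303, 0.1546]
tool_rot: [-0.002, 0.707, 0.707, -0.001]
contact_force: [0.5, 0.8, -0.2]
gripper_width: 1.002
grasp_force: 0.0
time: 19.25
tool_pos: [0.5191, -0.27, 0.154]
tool_rot: [-0.003, 0.707, 0.707, 0.0]
contact_force: [0.4, 0.0, 0.4]
gripper_width: 0.998
grasp_force: 0.0
t 19.25 pos [ 519.1 -270.   154. ] d [-0.03   -0.0008 -0.0076] r [-0.0023 -0.0028 -0.0002] w 0.998 g 0.0
```

```bash
python3 -m inch '[{"dx":-0.029,"dy":0,"dz":-0.004,"rx":0,"ry":0,"rz":0},{"dx":-0.029,"dy":0,"dz":-0.004,"rx":0,"ry":0,"rz":0},{"dx":-0.029,"dy":0,"dz":-0.004,"rx":0,"ry":0,"rz":0}]' 1
python3 - <<'E'
from h import *
plan(518.5,-294,34)
ci=optics.camera_info("wrist"); f=optics.grab_frame("wrist").astype(int)
k=(f[...,0]>f[...,1]+80)&(f[...,0]>f[...,2]+80)
r=rect(ci,k,.072);print(r)
E
```

```text
time: 19.55
tool_pos: [0.5198, -0.2914, 0.1578]
tool_rot: [-0.003, 0.707, 0.707, 0.0]
contact_force: [0.6, 0.5, 0.1]
gripper_width: 1.003
grasp_force: 0.0
t 19.55 pos [ 519.8 -291.4  157.8] d [-0.004  -0.0011  0.1547] r [-0.002  -0.0029 -0.0007] w 1.003 g 0.0
((519.0032348632812, -289.62445068359375), (32.07084655761719, 46.74129867553711), 88.00696563720703)
```

```bash
python3 -m inch '[{"dx":-0.003,"dy":-0.001,"dz":0.05,"rx":0,"ry":0,"rz":0},{"dx":-0.003,"dy":-0.001,"dz":0.1,"rx":0,"ry":0,"rz":0},{"dx":-0.003,"dy":-0.001,"dz":0.135,"rx":0,"ry":0,"rz":0},{"dx":-0.003,"dy":-0.001,"dz":0.155,"rx":0,"ry":0,"rz":0},{"dx":-0.003,"dy":-0.001,"dz":0.155,"rx":0,"ry":0,"rz":0}]' 1
python3 -m inch '[{"dx":0,"dy":0,"dz":0,"rx":0,"ry":0,"rz":0},{"dx":0,"dy":0,"dz":0,"rx":0,"ry":0,"rz":0},{"dx":0,"dy":0,"dz":0,"rx":0,"ry":0,"rz":0},{"dx":0,"dy":0,"dz":0,"rx":0,"ry":0,"rz":0},{"dx":0,"dy":0,"dz":0,"rx":0,"ry":0,"rz":0}]' -1
python3 -m inch '[{"dx":0,"dy":0,"dz":-0.03,"rx":0,"ry":0,"rz":0},{"dx":0,"dy":0,"dz":-0.08,"rx":0,"ry":0,"rz":0},{"dx":0,"dy":0,"dz":-0.13,"rx":0,"ry":0,"rz":0},{"dx":0,"dy":0,"dz":-0.16,"rx":0,"ry":0,"rz":0},{"dx":0,"dy":0,"dz":-0.16,"rx":0,"ry":0,"rz":0}]' -1
python3 -c "from h import *;plan(549,283.5,162)"
```

```text
time: 20.1
tool_pos: [0.5183, -0.2916, 0.0331]
tool_rot: [-0.004, 0.707, 0.708, 0.0]
contact_force: [0.2, 0.6, 0.0]
gripper_width: 1.0
grasp_force: 0.0
time: 20.6
tool_pos: [0.5216, -0.2954, 0.039]
tool_rot: [0.002, 0.707, 0.707, 0.001]
contact_force: [0.7, 0.5, 5.8]
gripper_width: 0.576
grasp_force: 63.9
time: 21.1
tool_pos: [0.5223, -0.2962, 0.1697]
tool_rot: [0.004, 0.707, 0.707, 0.001]
contact_force: [0.3, 0.1, -0.3]
gripper_width: 0.575
grasp_force: 63.3
t 21.1 pos [ 522.3 -296.2  169.7] d [0.7246 0.0333 0.0069] r [ 0.0051  0.0027 -0.    ] w 0.575 g 63.3
```

```bash
python3 -m inch '[{"dx":0.05,"dy":0.003,"dz":0,"rx":0,"ry":0,"rz":0},{"dx":0.11,"dy":0.006,"dz":0,"rx":0,"ry":0,"rz":0},{"dx":0.17,"dy":0.008,"dz":0,"rx":0,"ry":0,"rz":0},{"dx":0.23,"dy":0.01,"dz":0,"rx":0,"ry":0,"rz":0},{"dx":0.29,"dy":0.013,"dz":0,"rx":0,"ry":0,"rz":0}]' -1
python3 -m inch '[{"dx":0.06,"dy":0.003,"dz":0,"rx":0,"ry":0,"rz":0},{"dx":0.12,"dy":0.006,"dz":0,"rx":0,"ry":0,"rz":0},{"dx":0.18,"dy":0.008,"dz":0,"rx":0,"ry":0,"rz":0},{"dx":0.24,"dy":0.01,"dz":0,"rx":0,"ry":0,"rz":0},{"dx":0.3,"dy":0.013,"dz":0,"rx":0,"ry":0,"rz":0}]' -1
python3 -m inch '[{"dx":0.06,"dy":0.003,"dz":0,"rx":0,"ry":0,"rz":0},{"dx":0.11,"dy":0.005,"dz":0,"rx":0,"ry":0,"rz":0},{"dx":0.132,"dy":0.005,"dz":0,"rx":0,"ry":0,"rz":0},{"dx":0.132,"dy":0.005,"dz":0,"rx":0,"ry":0,"rz":0},{"dx":0.132,"dy":0.005,"dz":0,"rx":0,"ry":0,"rz":0}]' -1
python3 -c "from h import *;plan(549,283.5,40)"
```

```text
time: 21.6
tool_pos: [0.5288, -0.0604, 0.1621]
tool_rot: [-0.002, 0.707, 0.707, -0.0]
contact_force: [0.8, -0.2, -0.6]
gripper_width: 0.577
grasp_force: 63.2
time: 22.1
tool_pos: [0.5392, 0.1792, 0.1624]
tool_rot: [-0.001, 0.707, 0.707, -0.001]
contact_force: [0.9, -0.4, -1.5]
gripper_width: 0.576
grasp_force: 63.2
time: 22.6
tool_pos: [0.5441, 0.2822, 0.1635]
tool_rot: [-0.001, 0.707, 0.707, -0.001]
contact_force: [-0.2, -0.4, -1.6]
gripper_width: 0.579
grasp_force: 63.2
t 22.6 pos [544.1 282.2 163.5] d [0.0016 0.0065 0.1544] r [-0.0016  0.0002  0.0001] w 0.579 g 63.2
```

```bash
python3 -m inch '[{"dx":0.001,"dy":0.005,"dz":0.05,"rx":0,"ry":0,"rz":0},{"dx":0.001,"dy":0.005,"dz":0.1,"rx":0,"ry":0,"rz":0},{"dx":0.001,"dy":0.005,"dz":0.135,"rx":0,"ry":0,"rz":0},{"dx":0.001,"dy":0.005,"dz":0.15,"rx":0,"ry":0,"rz":0},{"dx":0.001,"dy":0.005,"dz":0.15,"rx":0,"ry":0,"rz":0}]' -1
python3 -m inch '[{"dx":0,"dy":0,"dz":0.002,"rx":0,"ry":0,"rz":0},{"dx":0,"dy":0,"dz":0.004,"rx":0,"ry":0,"rz":0},{"dx":0,"dy":0,"dz":0.005,"rx":0,"ry":0,"rz":0},{"dx":0,"dy":0,"dz":0.006,"rx":0,"ry":0,"rz":0},{"dx":0,"dy":0,"dz":0.006,"rx":0,"ry":0,"rz":0}]' -1
python3 -m inch '[{"dx":0,"dy":0,"dz":0.001,"rx":0,"ry":0,"rz":0},{"dx":0,"dy":0,"dz":0.002,"rx":0,"ry":0,"rz":0},{"dx":0,"dy":0,"dz":0.002,"rx":0,"ry":0,"rz":0}]' -1
python3 -c "from h import *;plan(549,283.5,39)"
```

```text
time: 23.1
tool_pos: [0.5474, 0.2821, 0.0428]
tool_rot: [-0.001, 0.708, 0.706, -0.002]
contact_force: [-0.1, -0.1, -1.6]
gripper_width: 0.582
grasp_force: 63.3
time: 23.6
tool_pos: [0.5491, 0.2843, 0.041]
tool_rot: [-0.0, 0.707, 0.707, 0.001]
contact_force: [0.0, 0.1, -1.3]
gripper_width: 0.573
grasp_force: 63.3
time: 23.9
tool_pos: [0.5489, 0.2843, 0.0391]
tool_rot: [-0.001, 0.707, 0.707, 0.001]
contact_force: [0.4, 0.4, -0.4]
gripper_width: 0.582
grasp_force: 63.3
t 23.9 pos [548.9 284.3  39.1] d [-0.001   0.0001  0.0001] r [ 0.0001 -0.0011  0.0001] w 0.582 g 63.3
```

```bash
python3 -m inch '[{"dx":0,"dy":0,"dz":0.001,"rx":0,"ry":0,"rz":0},{"dx":0,"dy":0,"dz":0.001,"rx":0,"ry":0,"rz":0},{"dx":0,"dy":0,"dz":0.001,"rx":0,"ry":0,"rz":0}]' -1
```

```text
time: 24.2
tool_pos: [0.549, 0.2843, 0.039]
tool_rot: [-0.001, 0.707, 0.707, 0.001]
contact_force: [-2.7, -0.4, 4.8]
gripper_width: 0.57
grasp_force: 63.9
```

Contact, so I'll release, retreat clear and check.

```bash
python3 -m inch '[{"dx":0,"dy":0,"dz":0,"rx":0,"ry":0,"rz":0},{"dx":0,"dy":0,"dz":0,"rx":0,"ry":0,"rz":0},{"dx":0,"dy":0,"dz":0,"rx":0,"ry":0,"rz":0},{"dx":0,"dy":0,"dz":0,"rx":0,"ry":0,"rz":0}]' 1
python3 -m inch '[{"dx":0,"dy":0,"dz":-0.03,"rx":0,"ry":0,"rz":0},{"dx":0,"dy":0,"dz":-0.08,"rx":0,"ry":0,"rz":0},{"dx":0,"dy":0,"dz":-0.13,"rx":0,"ry":0,"rz":0},{"dx":0,"dy":0,"dz":-0.18,"rx":0,"ry":0,"rz":0},{"dx":0,"dy":0,"dz":-0.2,"rx":0,"ry":0,"rz":0}]' 1
python3 -m inch '[{"dx":-0.06,"dy":-0.03,"dz":0,"rx":0,"ry":0,"rz":0},{"dx":-0.11,"dy":-0.05,"dz":0,"rx":0,"ry":0,"rz":0},{"dx":-0.17,"dy":-0.07,"dz":0,"rx":0,"ry":0,"rz":0},{"dx":-0.23,"dy":-0.09,"dz":0,"rx":0,"ry":0,"rz":0},{"dx":-0.29,"dy":-0.1,"dz":0,"rx":0,"ry":0,"rz":0}]' 1
python3 -m inch '[{"dx":-0.06,"dy":0,"dz":0,"rx":0,"ry":0,"rz":0},{"dx":-0.12,"dy":0,"dz":0,"rx":0,"ry":0,"rz":0},{"dx":-0.18,"dy":0,"dz":0,"rx":0,"ry":0,"rz":0},{"dx":-0.2,"dy":0,"dz":0,"rx":0,"ry":0,"rz":0},{"dx":-0.2,"dy":0,"dz":0,"rx":0,"ry":0,"rz":0}]' 1
python3 - <<'E'
from h import *
A=cv2.resize(optics.grab_frame("top")[120:240,110:410],(750,300),interpolation=cv2.INTER_CUBIC)
B=cv2.resize(optics.grab_frame("scene")[120:240,150:450],(750,300),interpolation=cv2.INTER_CUBIC)
cv2.imwrite("pics/end.png",cv2.cvtColor(np.vstack([A,B]),cv2.COLOR_RGB2BGR))
E
```

```text
time: 24.6
tool_pos: [0.5488, 0.284, 0.0378]
tool_rot: [-0.001, 0.707, 0.707, 0.0]
contact_force: [-0.1, 0.3, 0.1]
gripper_width: 1.006
grasp_force: 0.0
time: 25.1
tool_pos: [0.5509, 0.2847, 0.2035]
tool_rot: [0.001, 0.707, 0.707, 0.004]
contact_force: [-0.5, 0.6, -0.8]
gripper_width: 0.997
grasp_force: 0.0
time: 25.6
tool_pos: [0.4671, 0.0506, 0.1963]
tool_rot: [-0.001, 0.707, 0.708, 0.0]
contact_force: [1.2, 0.2, 0.3]
gripper_width: 0.999
grasp_force: 0.0
time: 26.1
tool_pos: [0.4682, -0.1102, 0.1963]
tool_rot: [-0.001, 0.709, 0.706, 0.0]
contact_force: [-0.2, 0.4, -0.6]
gripper_width: 1.002
grasp_force: 0.0
```

View pics/end.png

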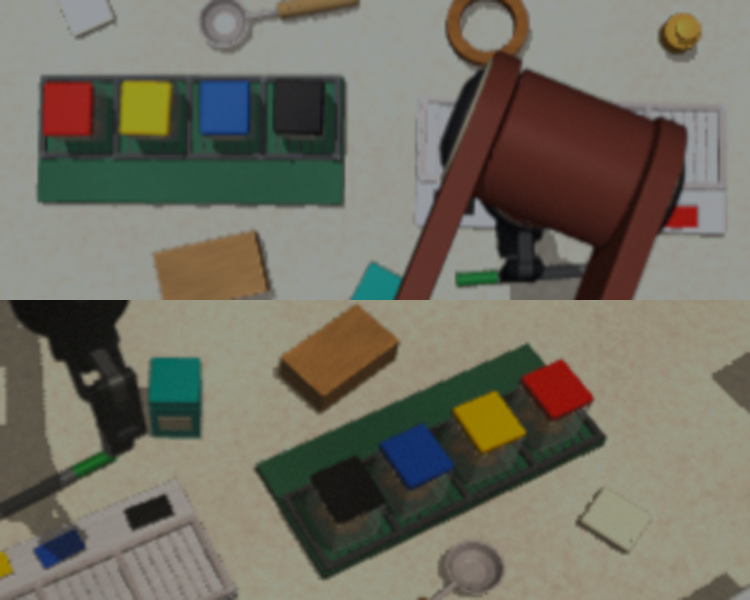

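From left to right the green rack now holds red, yellow, blue, black, and the tubs look upright. A numeric check of the lid centres against the bay centres comes next.

Run:
```python
from h import *
ci=optics.camera_info("top")
u=np.array([[67.5,109],[145,109],[225,107.5],[299.5,107]])/2.5+[110,120]
print(toplane(ci,u,.072)*1000)
print(toplane(ci,np.array([[42,117],[115.5,117],[190,117],[264,117],[342,117]])/2.5+[110,120],.017)*1000)
```

```text
[[548.54218313 281.23055611]
 [548.39432442 208.57875568]
 [549.69258371 134.37005554]
 [550.12339847  65.76884417]]
[[547.85507226 322.11930512]
 [547.7202355  249.2980389 ]
 [547.63683314 176.26747311]
 [547.60505167 104.32947894]
 [547.62522305  28.97037396]]
```

```bash
python3 -c "from plant import ticket;print(ticket.job_done())"
```

```text
the job is handed in; nothing more can be done
None
```

The four tubs are in the green rack in reverse order (red, yellow, blue, black from left to right), upright, with lid centres measured within about 6 mm of their bay centres, and the job was handed in at about 26 s; no verdict came back.

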